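Clear the catch tray and hold the studded standoff over the sorting funnel

TASK

Clear the blue catch tray: first stand the two plain white ceramic standoffs upright in the yellow tote, setting them down rather than dropping them. Then pick up the standoff with the copper stud, carry it over the copper busbar and stop with it upright and centred over the funnel's mouth, its foot about 2 cm above the brass rim; finish like that, still holding it in the gripper, ready for the slot to be opened. Do not touch the busbar or the funnel, and leave the amber valve, the copper lug and the hex key where they are.

Things in the scene. Friction and masses are not known exactly. Their poses are not given: they have to be found in the camera images.
- catch_tray: blue fixed open tray, 260 x 150 mm outside, 24 mm high, walls and floor about 4 mm; origin under its centre at desk level, x along its long side, z up. The three standoffs stand in it at the start in a row along its long side, about 70 mm apart, in any order, shifted up to 20 mm across the tray.
- tote: yellow fixed open tote, 250 x 180 mm outside, 45 mm high, 5 mm walls; origin under its centre at desk level, x along its long side, z up. Empty at the start
- tote_in (a point): centre of the tote's inner floor, 5 mm above the desk, axes as the tote's
- standoff_a: plain white ceramic standoff, loose, standing: ribbed round pillar 60 mm high, 34 mm across its foot ribs, with a smooth grip section 32 mm across from 26 to 60 mm above its foot, small dark dot on top, 75 to 145 g; origin at the centre of its underside, z up its axis
- standoff_b: second plain white standoff, the same as standoff_a
- standoff_stud: the studded standoff: the same white pillar, 60 mm high, plus a copper stud 22 mm across and 8 mm high on top (68 mm in all); origin at the centre of its underside, z up its axis
- busbar: fixed obstacle between tote and funnel: a copper bar 360 mm long and 25 mm wide, its upper face 110 mm above the desk, on two white ceramic pillars 40 mm across, with a brass nut above each up to 116 mm; origin at desk level under the bar's centre, x along the bar
- funnel: fixed tin funnel with a brass rim, on four thin steel legs (spread to 75 mm from its axis at the bottom) over a dark slot in a 130 mm square plate, 120 mm high; origin at desk level on its axis, z up
- funnel_rim (a point): centre of the funnel's mouth at the height of the top of the brass rim, 120 mm above the desk; the rim is 116 mm across outside, 106 mm inside; z up
- valve: amber glass valve envelope standing on its black base, 108 mm high, 44 mm across, loose, fragile; origin at the centre of its underside
- lug: copper grounding lug lying flat, 57 x 18 mm, 12 mm high, loose; origin on the desk near its middle, x along it
- hex_key: steel hex key lying flat, loose: long arm 90 mm along its x, short arm 28 mm to its +y at the +x end, 8 mm thick; origin on the desk under the middle of the long arm

How it is judged:
On the way, in this order (a step that is already met when the one before it is completed fails the run):
1. both plain standoffs stand upright in the tote, let go (x of standoff_a in the frame of tote_in between -0.115 and 0.115 m and y of standoff_a in the frame of tote_in between -0.08 and 0.08 m and z of each of standoff_a, standoff_b in the frame of tote_in below 0.006 m and angle between each of standoff_a, standoff_b's own z axis and vertical below 0.25 rad and contact force between the fingers and standoff_a below 0.1 N and linear speed of each of standoff_a, standoff_b below 0.05 m/s and x of standoff_b in the frame of tote_in between -0.115 and 0.115 m and y of standoff_b in the frame of tote_in between -0.08 and 0.08 m and contact force between the fingers and standoff_b below 0.1 N), for 0.2 s.
2. the studded standoff, gripped, passes over the busbar, clear of it (y of standoff_stud in the frame of busbar between -0.05 and 0.05 m and x of standoff_stud in the frame of busbar between -0.18 and 0.18 m and z of standoff_stud in the frame of busbar above 0.112 m and contact force between the fingers and standoff_stud above 0.5 N).
At the end, for the whole second after the job is handed in: The gripper still holds the studded standoff, upright within 7 degrees and at rest, its foot centred within 12 mm of the funnel's axis and 8 to 35 mm above the brass rim, not touching the funnel; both plain standoffs stand upright (within 14 degrees) on the tote's floor, let go (all of step 1 and horizontal distance between standoff_stud and funnel_rim below 0.012 m and z of standoff_stud in the frame of funnel_rim between 0.008 and 0.035 m and angle between standoff_stud's own z axis and vertical below 0.12 rad and linear speed of standoff_stud below 0.02 m/s and contact force between the fingers and standoff_stud above 0.5 N and contact force between standoff_stud and funnel below 0.1 N); the arm keeps its last pose, push and grip.
It fails at once if the busbar is touched (contact force between busbar and anything else above 1 N).
It fails at once if the funnel is touched (contact force between funnel and anything else above 1 N).
It fails at once if the amber valve, the copper lug or the hex key is pushed more than 15 mm or the valve tipped (distance of any of valve, lug, hex_key from where it was at the start of the episode above 0.015 m or angle between valve's own z axis and vertical above 0.3 rad).
It fails at once if a ceramic standoff is dropped (falls more than about 3 cm) ((linear speed of standoff_a above 0.8 m/s and contact force between the fingers and standoff_a below 0.1 N) or (linear speed of standoff_b above 0.8 m/s and contact force between the fingers and standoff_b below 0.1 N) or (linear speed of standoff_stud above 0.8 m/s and contact force between the fingers and standoff_stud below 0.1 N)).
It also fails if it takes over 69 s, if anything falls off the work surface, if the arm or the gripper's body presses on something with over 40 N, if the wrist force passes 120 N, or if a joint passes its speed limit or range.

ROBOT

A 6-joint arm with a two-finger parallel gripper is mounted at the origin on the work surface. World frame = base frame: x ahead of the robot, y to its left, z up, the work surface at z = 0. Lengths are in m, angles in rad, forces in N, time in s.
With the tool pointing down it reaches from about 0.35 to 0.975 m from the base axis. Payload 4.9 kg.
Tool frame: the origin (TCP) lies on the centre line of the jaws, within the pads' length; the fingertips stand 14 mm ahead of it and the grasp point (between the pads) lies 5 mm behind it; z points along the fingers, y is the line along which they close (so a half turn about z gives the same grasp; the last joint's range is limited). The gripper opens to 85 mm and grips with 20 to 120 N. Pads are 22 mm wide; open, the fingers measure 114 mm over their backs; the gripper's body (76 mm by 85 mm) begins 54 mm behind the grasp point. The pads swing forward as they close: fully open they stand 13 mm farther back than shut.
Start: joints at [-1.393, 0.053, 1.613, -0, 1.476, -0.119], TCP at [0.183, -0.598, 0.245] pointing down, gripper open.
Joint ranges: [-3.01, 3.01], [-1.01, 2.22], [0.06, 2.58], [-1.02, 4.17], [0.09, 2.62], [-3.14, 3.14]. Speed limits (rad/s): [2.57, 2.57, 3.14, 3.14, 3.14, 3.14].

INTERFACE

Orientations are given as a unit quaternion [w, x, y, z].
In Python, from rig import status, vision, workorder gives the robot as it stands.
- The arm moves only by the tool arm_command, never from a script. Its argument "targets" is one flat list of numbers, 5 for each row, row after row: the finger opening in cm, from 0 to 8.54, then the shift along the tool's x, y, z in cm, then the turn about the tool's z in degrees. A call has 1 to 5 rows; each row is the pose to reach, as a shift and turn from the pose commanded when the call began, along the tool's axes at that moment; what a row does not reach only later rows make up. A row lasts 1/8 s, in which the tool goes at most 62.5 mm and 10.7 degrees, less where a joint would pass 70% of its speed; a pose out of reach is approached as far as the arm can. A call with a gripper value outside its range is refused whole. The fingers move at their own pace and stop on an object; the grip force is fixed at half the most. Time passes only in rows, so rows that repeat a pose let the fingers close. It gives the time, the measured TCP pose, the force, the opening and the grip force at its end, in the units of the state.
- status.get_obs(): the state, without advancing time (a new reading comes with each control period).
- vision.snapshot(name): name is "scene" or "side" or "wrist"; returns a dict with "img" (480x640x3 uint8, red, green, blue), "fx", "fy", "cx", "cy" (pixels), "D" ([k1, k2, p1, p2, k3] as OpenCV has them; the pictures are not rectified), "camera_from_world" (4x4, takes a point from world to camera coordinates). Camera axes: x right, y down, z forward; pixel columns grow to the right and rows downward; lengths in m; the calibration is good to about 2 mm. A picture is of the moment at which its call begins. There is no depth.
- workorder.finish_job(): hands the job in; it is judged then, once.
The state is a dict: "time": time; "joint_positions": joint angles; "dq": joint speeds; "joint_efforts": joint torques, N m; "ee_pos": TCP position; "ee_rot": TCP orientation; "wrist_force": force on the tool from outside, world axes, zero at the start; "torque": the same for the moment, N m; "gripper_width": finger opening in m; "grasp_force": force on a finger pad.
Only numpy, scipy, OpenCV 4.12 (cv2) and the standard library are available. Lean on these libraries where they do the work, as an engineer would, in place of code of your own. Each camera call takes 0.05 s, during which the arm holds its last target. There are 200 camera calls.

## Working session

There is one attempt and no reset: what is moved stays moved. The work goes in short steps, Python scripts to look and compute and a tool call to move; the robot and the scene stay as the last step left them, time stands still between calls to the robot, and variables do not carry over. Pictures are saved under pics/ and viewed, at most 10 in all, crops included, and the job is handed in when it is done.

Besides the shell and the picture viewer there is one more tool, called after "Call:" in YAML: its name, and indented under it one key for each argument. arm_command: Moves the arm, as the interface text tells. Its arguments: {"type":"object","properties":{"targets":{"type":"array"}},"required":["targets"]}

```bash
mkdir -p pics; cat > h.py <<'E'
import numpy as np, cv2, json
from rig import status, vision
def snap(n,f):
    s=vision.snapshot(n); cv2.imwrite('pics/'+f,cv2.cvtColor(s['img'],cv2.COLOR_RGB2BGR))
    np.savez('pics/'+f+'.npz',**{k:np.array(v) for k,v in s.items()}); return s
def ld(f): return np.load('pics/'+f+'.npz')
def K(s): return np.array([[s['fx'],0,s['cx']],[0,s['fy'],s['cy']],[0,0,1]],float)
def pt(s,uv,z):
    T=np.array(s['camera_from_world']);R=T[:3,:3];c=-R.T@T[:3,3]
    u=cv2.undistortPoints(np.array([[uv]],float),K(s),np.array(s['D'],float))[0,0]
    d=R.T@np.array([u[0],u[1],1]); return (c+d*(z-c[2])/d[2]).round(4)
def proj(s,P):
    T=np.array(s['camera_from_world']);return cv2.projectPoints(np.array(P,float).reshape(-1,1,3),cv2.Rodrigues(T[:3,:3])[0],T[:3,3],K(s),np.array(s['D'],float))[0].reshape(-1,2)
E
python3 -c "
from h import *
for n in ('scene','side','wrist'):
    s=snap(n,n+'0.png');T=np.array(s['camera_from_world']);print(n,-T[:3,:3].T@T[:3,3],T[2,:3])
print(status.get_obs())"
```

```text
scene [1.3348379  0.50109658 0.79889836] [-0.69359455 -0.41340616 -0.58993384]
side [-0.17955345  0.64697727  0.68824429] [ 0.64170962 -0.55963288 -0.5244233 ]
wrist [ 0.26340227 -0.57348372  0.37233848] [-0.3121773  -0.0942934  -0.94533279]
{'time': 0.15, 'joint_positions': array([-1.39301685e+00,  5.31979323e-02,  1.61401854e+00,  2.15686919e-05,
        1.47599714e+00, -1.18994378e-01]), 'dq': array([ 1.09360208e-03, -4.08360902e-04, -4.36255732e-03,  2.34750692e-05,
        1.22241378e-03, -4.06830703e-04]), 'joint_efforts': array([ 4.22797084e-04, -3.94240451e+01, -3.70721877e+01, -8.12557300e-05,
        4.64397555e-03,  5.95323385e-06]), 'ee_pos': array([ 0.18269679, -0.59720021,  0.24432607]), 'ee_rot': array([-8.10442785e-04,  9.89010673e-01,  1.47841914e-01, -1.30881122e-05]), 'wrist_force': array([0.29598114, 0.01965941, 0.73095355]), 'torque': array([-0.01945988, -0.06767092,  0.00509247]), 'grasp_force': 0.0, 'gripper_width': 0.08536156478117547}
```

View pics/scene0.png

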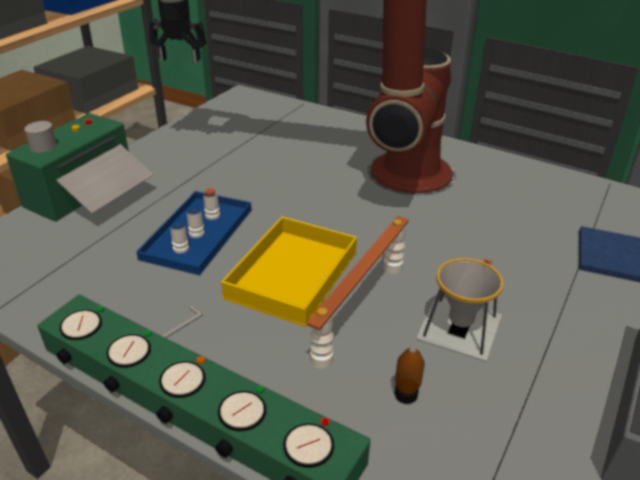

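View pics/side0.png

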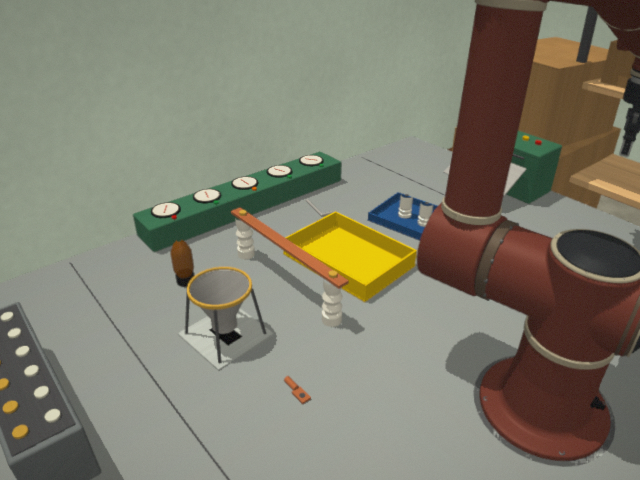

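The scene picture shows the blue tray at about (195,230), with standoffs topped at (179,230), (195,215) and the copper stud at (210,192). The tote is near (290,268), the bar runs from (318,318) to (403,222), the funnel mouth is near (470,280), and the valve is at (408,375). The side picture shows the lug at (297,390), the hex key at (315,207) and the funnel mouth at (220,288).

```bash
python3 -c "
from h import *
a=cv2.imread('pics/scene0.png')
cv2.imwrite('pics/c1.png',np.vstack([cv2.resize(a[182:277,130:262],None,fx=6,fy=6,interpolation=cv2.INTER_CUBIC)]))
b=a[205:355,310:510];c=cv2.imread('pics/side0.png')[195:345,170:370]
cv2.imwrite('pics/c2.png',np.hstack([cv2.resize(x,None,fx=2,fy=4,interpolation=cv2.INTER_CUBIC) for x in(b,c)]))
"
```

```text
(no output)
```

View pics/c1.png

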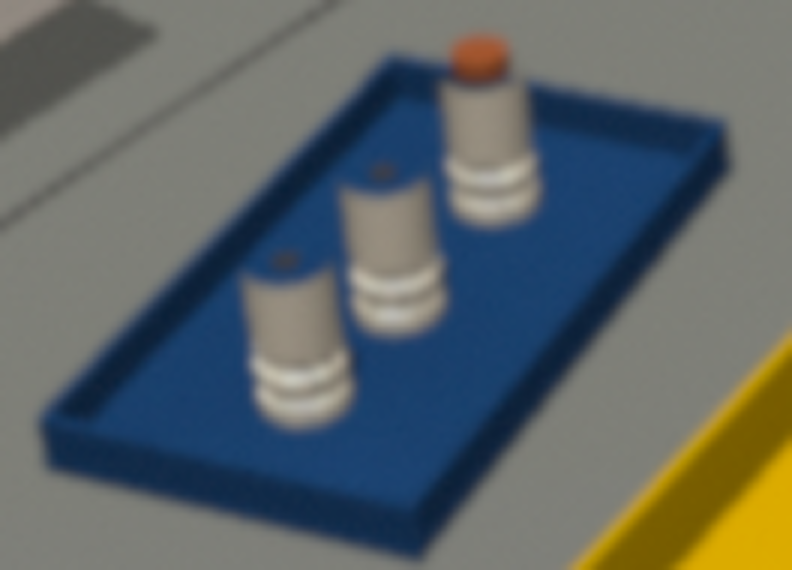

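View pics/c2.png

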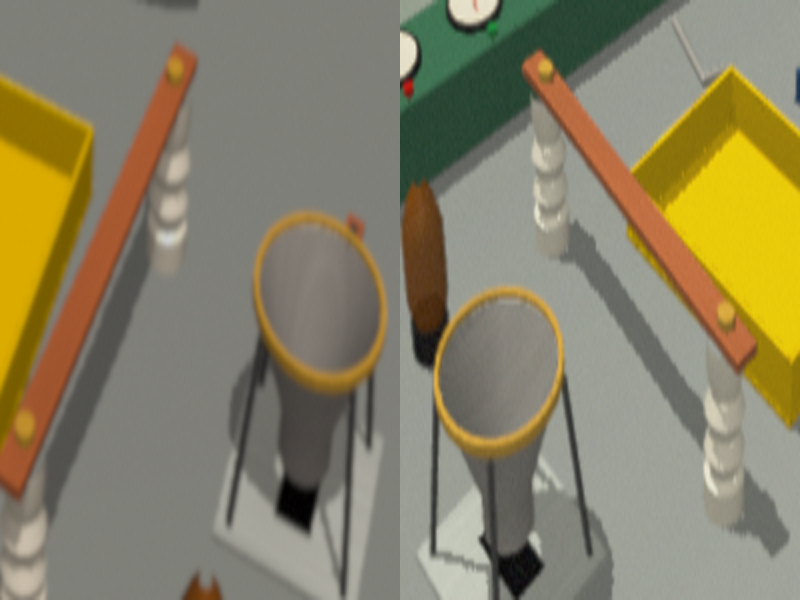

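c1 shows the dots at crop (287,260) and (383,171), and the stud top at (481,46). c2 shows the bar ends and the funnel rim clearly in both views. Next I'll turn these into world points.

```bash
python3 -c "
from h import *
s=ld('scene0.png');d=ld('side0.png')
f=lambda x,y,:(130+x/6-.42,182+y/6-.42)
for p,z in(((287,260),.064),((383,171),.064),((481,46),.072)):print('so',pt(s,f(*p),z))
print('feet',[pt(s,f(*p),.004) for p in((303,410),(397,318),(495,210))])
print('tray',[pt(s,f(*p),.024) for p in((391,55),(726,122),(418,515),(45,422))])
print('tote s',[pt(s,p,.045) for p in((283,219),(357,238),(309,317),(224,281))])
print('tote d',[pt(d,p,.045) for p in((337,214),(416,252),(363,293),(283,247))])
g=lambda x,y,x0,y0:(x0+x/2-.25,y0+y/4-.37)
print('bar s',[pt(s,g(*p,310,205),.11) for p in((175,44),(198,58),(0,483),(20,495))])
print('bar d',[pt(d,g(*p,170,195),.11) for p in((523-400,62),(538-400,50),(738-400,368),(755-400,347))])
for n,i,r in(('s',s,(255,325,435,505)),('d',d,(265,312,184,256))):
    im=i['img'];h=cv2.cvtColor(im,cv2.COLOR_RGB2HSV)
    m=((h[...,0]>12)&(h[...,0]<28)&(h[...,1]>130)&(h[...,2]>90)).astype(np.uint8)
    k=np.zeros_like(m);k[r[0]:r[1],r[2]:r[3]]=m[r[0]:r[1],r[2]:r[3]]
    e=cv2.fitEllipse(cv2.findNonZero(k));c=cv2.findContours(k,0,1)[0];c=max(c,key=len)
    P=np.array([pt(i,q[0],.117)[:2] for q in c]);C,R=cv2.minEnclosingCircle(P.astype(np.float32))
    print('rim',n,e,pt(i,e[0],.118),C,R)
print('lug',pt(d,(297,390),.006),'valve',pt(s,(407,395),.0),'hex',pt(s,(165,333),.005),pt(s,(200,312),.005),pt(d,(325,215),.005))
"
```

```text
so [ 0.5717 -0.289   0.064 ]
so [ 0.51  -0.297  0.064]
so [ 0.4329 -0.3125  0.072 ]
feet [array([ 0.5787, -0.2852,  0.004 ]), array([ 0.5169, -0.2929,  0.004 ]), array([ 0.4413, -0.3069,  0.004 ])]
tray [array([ 0.3976, -0.393 ,  0.024 ]), array([ 0.3684, -0.248 ,  0.024 ]), array([ 0.6225, -0.193 ,  0.024 ]), array([ 0.6506, -0.3386,  0.024 ])]
tote s [array([ 0.4142, -0.1263,  0.045 ]), array([0.3929, 0.045 , 0.045 ]), array([0.6501, 0.0838, 0.045 ]), array([ 0.6494, -0.1069,  0.045 ])]
tote d [array([ 0.6392, -0.1082,  0.045 ]), array([ 0.4009, -0.1315,  0.045 ]), array([0.3731, 0.061 , 0.045 ]), array([0.6061, 0.0844, 0.045 ])]
bar s [array([0.3634, 0.118 , 0.11  ]), array([0.3629, 0.1431, 0.11  ]), array([0.7252, 0.131 , 0.11  ]), array([0.7228, 0.1482, 0.11  ])]
bar d [array([0.7224, 0.1416, 0.11  ]), array([0.7234, 0.1209, 0.11  ]), array([0.3587, 0.1411, 0.11  ]), array([0.3602, 0.1187, 0.11  ])]
rim s ((469.4932861328125, 279.6557312011719), (40.85627746582031, 64.05329132080078), 101.1209487915039) [0.4917 0.3149 0.118 ] (0.4883233308792114, 0.3161782920360565) 0.06281673908233643
rim d ((218.66543579101562, 286.966552734375), (39.159385681152344, 63.144466400146484), 83.30594635009766) [0.4871 0.3138 0.118 ] (0.4892101585865021, 0.3125634491443634) 0.061019983142614365
lug [0.2911 0.2926 0.006 ] valve [0.686  0.2952 0.    ] hex [ 0.7876 -0.1406  0.005 ] [ 0.7099 -0.1218  0.005 ] [ 0.7064 -0.1271  0.005 ]
```

Checks agree: the bar is 361 mm long at y≈0.13, the funnel axis is at (0.489,0.314) in both views, the tote centre is near (0.514,-0.020) with yaw about 5.6°, and the tray yaw is about 12°. I'm moving over the tray for a close look.

Call:
arm_command:
  targets: [8.5,5.5,-2.7,0,1,8.5,11,-5.4,0,2,8.5,16.5,-8.1,0,3,8.5,22,-10.8,0,4,8.5,27.5,-13.5,0,5]

```text
time: 0.78
ee_pos: [0.4073, -0.3865, 0.245]
ee_rot: [-0.0, 0.995, 0.104, -0.0]
wrist_force: [1.5, -0.1, -0.0]
gripper_width: 0.0846
grasp_force: 0.0
```

```bash
cat >> h.py <<'E'
def go(x,y,z,yaw=None):
    o=status.get_obs();w,a,b,c=o['ee_rot']
    from scipy.spatial.transform import Rotation as Ro
    R=Ro.from_quat([a,b,c,w]).as_matrix();p=o['ee_pos'];d=R.T@(np.array([x,y,z])-p)
    cy=np.degrees(np.arctan2(R[1,0],R[0,0]))
    print('pos',p.round(4),'yaw',cy.round(2),'shift cm',(d*100).round(2),'turn',None if yaw is None else round(cy-yaw,2),'w',o['gripper_width'],'gf',o['grasp_force'],'t',o['time'],'tilt',np.degrees(np.arccos(-R[2,2])).round(2),'wf',o['wrist_force'].round(1))
E
python3 -c "
from h import *
go(.50,-.30,.245,12)"
```

```text
pos [ 0.4073 -0.3865  0.245 ] yaw 11.96 shift cm [ 1.086e+01 -6.540e+00  1.000e-02] turn -0.04 w 0.08460141433547655 gf 0.0 t 0.775 tilt 0.01 wf [ 1.5 -0.1 -0. ]
```

Call:
arm_command:
  targets: [8.5,4,-2,0,0,8.5,8,-4,0,0,8.5,10,-6,0,0,8.5,10,-6,0,0,8.5,10,-6,0,0]

```text
time: 1.4
ee_pos: [0.4912, -0.309, 0.245]
ee_rot: [0.0, 0.995, 0.104, -0.0]
wrist_force: [-0.6, -0.5, -0.3]
gripper_width: 0.0851
grasp_force: 0.0
```

```bash
python3 -c "
from h import *
go(.50,-.30,.245,12); snap('wrist','w1.png')"
```

```text
pos [ 0.4912 -0.309   0.245 ] yaw 12.0 shift cm [ 1.05 -0.69  0.  ] turn -0.0 w 0.08514424762116865 gf 0.0 t 1.4 tilt 0.04 wf [-0.6 -0.5 -0.3]
```

View pics/w1.png

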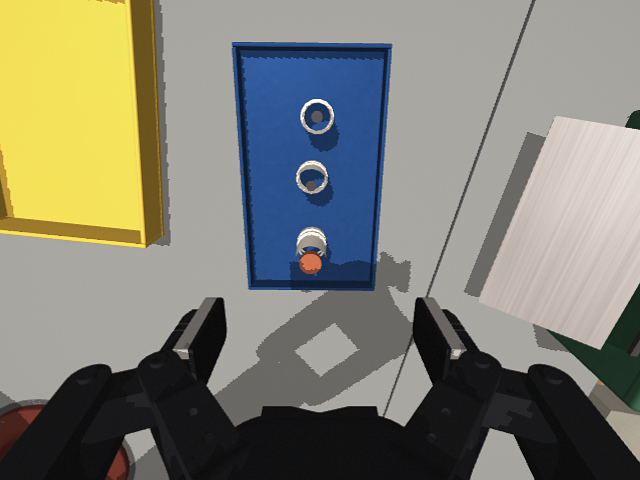

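The wrist view shows the dots at (318,117) and (311,187), and the copper stud at (311,263).

```bash
python3 -c "
from h import *
s=ld('w1.png')
h=cv2.cvtColor(s['img'],cv2.COLOR_RGB2HSV)
k=((h[...,0]<20)&(h[...,1]>120)&(h[...,2]>120)).astype(np.uint8);k[:230]=0;k[290:]=0;k[:,:280]=0;k[:,340:]=0
c=cv2.findNonZero(k)[:,0].mean(0);print(c)
print(pt(s,(318,117),.064),pt(s,(311,187),.064),pt(s,c,.072))
print('tray',[pt(s,p,.024) for p in((233,43),(391,45),(375,290),(249,290))],'tote',pt(s,(147,246),.045))
"
```

```text
[310.01445087 263.15895954]
[ 0.5733 -0.2914  0.064 ] [ 0.511  -0.2978  0.064 ] [ 0.4377 -0.312   0.072 ]
tray [array([ 0.6203, -0.2006,  0.024 ]), array([ 0.6493, -0.3446,  0.024 ]), array([ 0.3979, -0.3974,  0.024 ]), array([ 0.3669, -0.2515,  0.024 ])] tote [ 0.409  -0.1408  0.045 ]
```

Call:
arm_command:
  targets: [8.5,4.2,-0.1,3,0,8.5,8.4,-0.2,6,0,8.5,8.4,-0.2,11,0,8.5,8.4,-0.2,13.5,0,8.5,8.4,-0.2,13.5,0]

```text
time: 2.08
ee_pos: [0.5711, -0.2891, 0.107]
ee_rot: [-0.002, 0.995, 0.104, -0.002]
wrist_force: [-0.2, -0.4, 0.9]
gripper_width: 0.0851
grasp_force: 0.0
```

```bash
python3 -c "
from h import *
go(.573,-.290,.045,12)"
```

```text
pos [ 0.5711 -0.2891  0.107 ] yaw 11.92 shift cm [0.2  0.15 6.2 ] turn -0.08 w 0.0850590915045236 gf 0.0 t 2.075 tilt 0.35 wf [-0.2 -0.4  0.9]
```

Call:
arm_command:
  targets: [8.5,0,0,2.5,0,8.5,0,0,5,0,8.5,0,0,6.5,0,8.5,0,0,6.5,0,8.5,0,0,6.5,0]

```text
time: 2.7
ee_pos: [0.5742, -0.29, 0.0469]
ee_rot: [0.001, 0.995, 0.104, 0.001]
wrist_force: [-0.4, -0.3, 0.7]
gripper_width: 0.085
grasp_force: 0.0
```

Call:
arm_command:
  targets: [2.5,0,0,0,0,2.5,0,0,0,0,2.5,0,0,0,0,2.5,0,0,0,0,2.5,0,0,0,0]

```text
time: 3.32
ee_pos: [0.5738, -0.2894, 0.0459]
ee_rot: [0.0, 0.995, 0.105, 0.0]
wrist_force: [-0.7, -0.1, 3.7]
gripper_width: 0.0308
grasp_force: 59.6
```

```bash
python3 -c "
from h import *
go(.573,-.290,.045,12)"
```

```text
pos [ 0.5738 -0.2894  0.0459] yaw 12.01 shift cm [-0.09  0.04  0.09] turn 0.01 w 0.03080899498915148 gf 59.61689293384552 t 3.325 tilt 0.06 wf [-0.7 -0.1  3.7]
```

Call:
arm_command:
  targets: [2.5,0,0,-3,0,2.5,0,0,-6,0,2.5,0,0,-9,0,2.5,0.9,-4.5,-9,1,2.5,1.9,-10,-9,2]

```text
time: 3.95
ee_pos: [0.571, -0.1871, 0.1354]
ee_rot: [0.0, 0.996, 0.086, 0.0]
wrist_force: [0.2, 0.4, -0.9]
gripper_width: 0.0303
grasp_force: 59.6
```

Call:
arm_command:
  targets: [2.5,1.2,-5.5,0,1,2.5,2.2,-11,0,2,2.5,3,-15,0,3,2.5,3.3,-17,0,4,2.5,3.3,-17,0,4.4]

```text
time: 4.58
ee_pos: [0.5735, -0.013, 0.1346]
ee_rot: [-0.0, 0.999, 0.05, -0.001]
wrist_force: [-1.1, -0.4, -0.3]
gripper_width: 0.0303
grasp_force: 59.6
```

```bash
python3 -c "
from h import *
go(.569,-.015,.047,5.6);snap('side','d1.png')"
```

```text
pos [ 0.5735 -0.013   0.1346] yaw 5.74 shift cm [-0.46  0.16  8.76] turn 0.14 w 0.030266624579863247 gf 59.64094519615173 t 4.575 tilt 0.07 wf [-1.1 -0.4 -0.3]
```

View pics/d1.png

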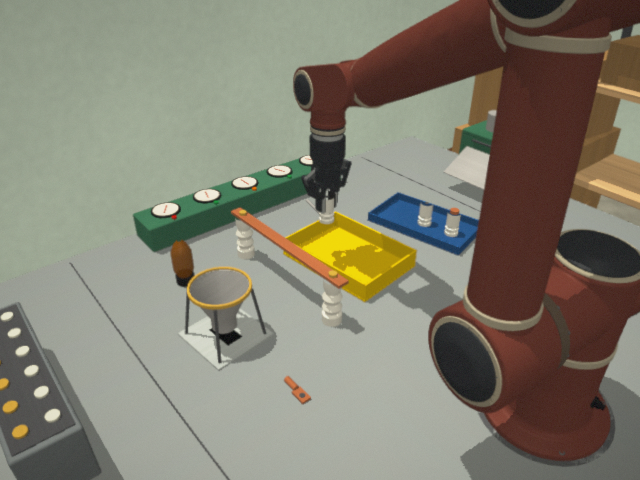

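The side view shows the standoff held at (327,210) above the tote, with the other two still in the tray at (426,213) and (452,223).

Call:
arm_command:
  targets: [2.5,-0.3,0.2,3,0,2.5,-0.3,0.2,6,0,2.5,-0.3,0.2,8,0,2.5,-0.3,0.2,8.6,0,2.5,-0.3,0.2,8.6,0]

```text
time: 5.25
ee_pos: [0.5715, -0.017, 0.0494]
ee_rot: [0.0, 0.999, 0.049, 0.0]
wrist_force: [-0.3, -0.5, -1.2]
gripper_width: 0.0308
grasp_force: 59.6
```

```bash
python3 -c "
from h import *
go(.569,-.015,.047,5.6)"
```

```text
pos [ 0.5715 -0.017   0.0494] yaw 5.58 shift cm [-0.23 -0.22  0.24] turn -0.02 w 0.030757208908264933 gf 59.6139594912529 t 5.25 tilt 0.01 wf [-0.3 -0.5 -1.2]
```

Call:
arm_command:
  targets: [2.5,0,0,0.1,0,2.5,0,0,0.2,0,2.5,0,0,0.2,0,2.5,0,0,0.2,0]

```text
time: 5.75
ee_pos: [0.5714, -0.0165, 0.0476]
ee_rot: [0.0, 0.999, 0.049, 0.0]
wrist_force: [0.0, 1.0, -1.3]
gripper_width: 0.0306
grasp_force: 59.6
```

```bash
python3 -c "
from h import *
go(.569,-.015,.047,5.6)"
```

```text
pos [ 0.5714 -0.0165  0.0476] yaw 5.61 shift cm [-0.23 -0.18  0.05] turn 0.01 w 0.030576984919264395 gf 59.6172970533371 t 5.75 tilt 0.02 wf [ 0.   1.  -1.3]
```

Call:
arm_command:
  targets: [2.5,0,0,0.05,0,8,0,0,0.05,0,8,0,0,0.05,0,8,0,0,0.05,0,8,0,0,0.05,0]

```text
time: 6.38
ee_pos: [0.5714, -0.0166, 0.0469]
ee_rot: [0.0, 0.999, 0.049, 0.0]
wrist_force: [0.4, 1.2, 0.7]
gripper_width: 0.0803
grasp_force: 0.0
```

Call:
arm_command:
  targets: [8.5,0,0,0,0,8.5,0,0,-2,0,8.5,0,0,-5,0,8.5,0,0,-9,0,8.5,0,0,-9,0]

```text
time: 7.0
ee_pos: [0.5746, -0.0171, 0.143]
ee_rot: [0.001, 0.999, 0.049, 0.005]
wrist_force: [-0.6, 0.7, 0.2]
gripper_width: 0.0849
grasp_force: 0.0
```

```bash
python3 -c "
from h import *
go(.5105,-.2975,.107,12)"
```

```text
pos [ 0.5746 -0.0171  0.143 ] yaw 5.61 shift cm [-9.15 27.27  3.58] turn -6.39 w 0.08492347770962386 gf 0.0 t 7.0 tilt 0.58 wf [-0.6  0.7  0.2]
```

Call:
arm_command:
  targets: [8.5,-1.8,5.5,0,-1.3,8.5,-3.6,11,0,-2.6,8.5,-5.4,16.5,0,-3.9,8.5,-7.2,22,0,-5.2,8.5,-8.8,27.4,0,-6.4]

```text
time: 7.62
ee_pos: [0.5096, -0.2994, 0.1368]
ee_rot: [-0.0, 0.994, 0.105, -0.0]
wrist_force: [0.8, 0.5, -0.6]
gripper_width: 0.0849
grasp_force: 0.0
```

Call:
arm_command:
  targets: [8.5,0,0,0,0,8.5,0,0,0,0,8.5,0,0,1.5,0,8.5,0,0,3,0,8.5,0,0,3,0]

```text
time: 8.25
ee_pos: [0.5093, -0.296, 0.1038]
ee_rot: [-0.002, 0.994, 0.105, -0.002]
wrist_force: [0.8, -0.0, -0.0]
gripper_width: 0.0851
grasp_force: 0.0
```

```bash
python3 -c "
from h import *
go(.5105,-.2975,.046,12)"
```

```text
pos [ 0.5093 -0.296   0.1038] yaw 12.08 shift cm [0.11 0.2  5.78] turn 0.08 w 0.08509066793799451 gf 0.0 t 8.25 tilt 0.29 wf [ 0.8 -0.  -0. ]
```

Commanded height is about 0.1065, so I descend 6.05 cm.

Call:
arm_command:
  targets: [8.5,0,0,2.5,0,8.5,0,0,5,0,8.5,0,0,6,0,8.5,0,0,6,0,8.5,0,0,6,0]

```text
time: 8.88
ee_pos: [0.5113, -0.2984, 0.0481]
ee_rot: [0.001, 0.995, 0.105, 0.001]
wrist_force: [1.4, -0.5, 0.7]
gripper_width: 0.085
grasp_force: 0.0
```

Call:
arm_command:
  targets: [2.5,0,0,0,0,2.5,0,0,0,0,2.5,0,0,0,0,2.5,0,0,0,0,2.5,0,0,0,0]

```text
time: 9.5
ee_pos: [0.5109, -0.2981, 0.0474]
ee_rot: [0.0, 0.995, 0.105, 0.0]
wrist_force: [-1.0, 1.0, 3.3]
gripper_width: 0.0306
grasp_force: 59.5
```

```bash
python3 -c "
from h import *
go(.459,-.025,.136,5.6)"
```

```text
pos [ 0.5109 -0.2981  0.0474] yaw 12.01 shift cm [  0.61 -27.78  -8.88] turn 6.41 w 0.03064204746936065 gf 59.54825609922409 t 9.5 tilt 0.05 wf [-1.   1.   3.3]
```

Call:
arm_command:
  targets: [2.5,0,0,-3,0,2.5,0,0,-6,0,2.5,0,0,-9,0,2.5,0.1,-4.5,-9,1,2.5,0.2,-10,-9,2]

```text
time: 10.12
ee_pos: [0.4914, -0.1992, 0.1368]
ee_rot: [0.0, 0.996, 0.086, 0.0]
wrist_force: [0.2, 0.4, -2.0]
gripper_width: 0.0306
grasp_force: 59.7
```

Call:
arm_command:
  targets: [2.5,0.5,-5.5,0,1,2.5,0.8,-11,0,2,2.5,1,-15,0,3,2.5,1,-17.8,0,4,2.5,1,-17.8,0,4.4]

```text
time: 10.75
ee_pos: [0.4697, -0.0211, 0.1359]
ee_rot: [-0.0, 0.999, 0.05, -0.001]
wrist_force: [0.5, -0.3, -0.6]
gripper_width: 0.0304
grasp_force: 59.7
```

Call:
arm_command:
  targets: [2.5,0,0,0,0,2.5,0,0,3,0,2.5,0,0,5.5,0,2.5,0,0,7,0,2.5,0,0,7,0]

```text
time: 11.38
ee_pos: [0.4697, -0.023, 0.0656]
ee_rot: [-0.0, 0.999, 0.048, -0.001]
wrist_force: [0.1, -0.5, -1.4]
gripper_width: 0.0306
grasp_force: 59.7
```

```bash
python3 -c "
from h import *
go(.459,-.025,.0484,5.6)"
```

```text
pos [ 0.4697 -0.023   0.0656] yaw 5.55 shift cm [-1.08  0.09  1.72] turn -0.05 w 0.030603013185261495 gf 59.72148925065994 t 11.375 tilt 0.16 wf [ 0.1 -0.5 -1.4]
```

Call:
arm_command:
  targets: [2.5,0,0,0.8,0,2.5,0,0,1.5,0,2.5,0,0,1.5,0,2.5,0,0,1.5,0]

```text
time: 11.88
ee_pos: [0.4708, -0.0226, 0.0521]
ee_rot: [0.0, 0.999, 0.049, 0.0]
wrist_force: [-0.2, 0.3, -1.4]
gripper_width: 0.0304
grasp_force: 59.7
```

```bash
python3 -c "
from h import *
go(.459,-.025,.0484,5.6)"
```

```text
pos [ 0.4708 -0.0226  0.0521] yaw 5.61 shift cm [-1.2   0.12  0.37] turn 0.01 w 0.030427322728551358 gf 59.738551676273346 t 11.875 tilt 0.03 wf [-0.2  0.3 -1.4]
```

Call:
arm_command:
  targets: [2.5,0,0,0.2,0,2.5,0,0,0.35,0,2.5,0,0,0.35,0,2.5,0,0,0.35,0]

```text
time: 12.38
ee_pos: [0.4707, -0.0226, 0.0484]
ee_rot: [0.0, 0.999, 0.049, 0.0]
wrist_force: [-0.2, -0.0, -0.3]
gripper_width: 0.0304
grasp_force: 59.8
```

Call:
arm_command:
  targets: [2.5,0,0,0,0,8,0,0,0,0,8,0,0,0,0,8,0,0,0,0,8,0,0,0,0]

```text
time: 13.0
ee_pos: [0.4706, -0.0226, 0.0483]
ee_rot: [0.0, 0.999, 0.049, 0.0]
wrist_force: [0.2, -0.3, 1.0]
gripper_width: 0.0803
grasp_force: 0.0
```

Call:
arm_command:
  targets: [8.5,0,0,0,0,8.5,0,0,-2,0,8.5,0,0,-5,0,8.5,0,0,-9,0,8.5,0,0,-9,0]

```text
time: 13.62
ee_pos: [0.4732, -0.0231, 0.1424]
ee_rot: [0.001, 0.999, 0.049, 0.004]
wrist_force: [-0.5, 0.1, 0.0]
gripper_width: 0.0849
grasp_force: 0.0
```

```bash
python3 -c "
from h import *
go(.436,-.312,.138,12);snap('side','d2.png')"
```

```text
pos [ 0.4732 -0.0231  0.1424] yaw 5.61 shift cm [-6.52 28.38  0.45] turn -6.39 w 0.08492103679697195 gf 0.0 t 13.625 tilt 0.45 wf [-0.5  0.1  0. ]
```

View pics/d2.png

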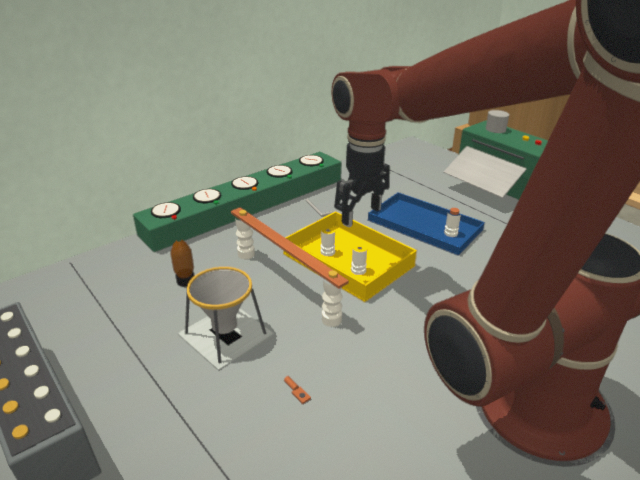

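Both plain standoffs stand upright in the tote, at (328,242) and (359,260), and the stud remains in the tray at (452,222).

Call:
arm_command:
  targets: [8.5,-1.3,5.7,0,-1.3,8.5,-2.6,11.4,0,-2.6,8.5,-3.9,17.1,0,-3.9,8.5,-5.1,22.8,0,-5.2,8.5,-6.3,28.5,0,-6.4]

```text
time: 14.3
ee_pos: [0.4344, -0.3135, 0.1363]
ee_rot: [-0.001, 0.994, 0.105, -0.001]
wrist_force: [0.5, 0.6, 0.3]
gripper_width: 0.0849
grasp_force: 0.0
```

Call:
arm_command:
  targets: [8.5,0,0,0,0,8.5,0,0,0,0,8.5,0,0,1,0,8.5,0,0,2,0,8.5,0,0,2,0]

```text
time: 14.92
ee_pos: [0.4351, -0.3109, 0.1165]
ee_rot: [-0.001, 0.994, 0.105, -0.001]
wrist_force: [0.1, 0.0, 0.7]
gripper_width: 0.0853
grasp_force: 0.0
```

```bash
python3 -c "
from h import *
go(.436,-.312,.047,12);s=snap('wrist','w2.png')
h=cv2.cvtColor(s['img'],cv2.COLOR_RGB2HSV)
k=((h[...,0]<20)&(h[...,1]>120)&(h[...,2]>120)).astype(np.uint8)
n,l,st,c=cv2.connectedComponentsWithStats(k)
for i in range(1,n):
  if st[i,4]>80: print(st[i],c[i],pt(s,c[i],.072))
"
```

```text
pos [ 0.4351 -0.3109  0.1165] yaw 12.07 shift cm [0.08 0.15 6.95] turn 0.07 w 0.08526053880309076 gf 0.0 t 14.925 tilt 0.18 wf [0.1 0.  0.7]
[ 302  247   38   40 1124] [320.36209964 267.42170819] [ 0.4382 -0.3117  0.072 ]
```

Call:
arm_command:
  targets: [8.5,0.2,0,2.5,0,8.5,0.2,0,5,0,8.5,0.2,0,7.1,0,8.5,0.2,0,7.1,0,8.5,0.2,0,7.1,0]

```text
time: 15.6
ee_pos: [0.4383, -0.3124, 0.0484]
ee_rot: [0.001, 0.995, 0.105, 0.001]
wrist_force: [-0.7, -1.1, -0.3]
gripper_width: 0.0852
grasp_force: 0.0
```

Call:
arm_command:
  targets: [2.5,0,0,0,0,2.5,0,0,0,0,2.5,0,0,0,0,2.5,0,0,0,0,2.5,0,0,0,0]

```text
time: 16.23
ee_pos: [0.438, -0.3123, 0.048]
ee_rot: [0.0, 0.995, 0.105, 0.0]
wrist_force: [-0.4, 1.4, 4.8]
gripper_width: 0.0303
grasp_force: 59.5
```

```bash
python3 -c "
from h import *
go(.489,.08,.22,12)"
```

```text
pos [ 0.438  -0.3123  0.048 ] yaw 12.0 shift cm [ 13.15 -37.3  -17.22] turn 0.0 w 0.030263932865290034 gf 59.49504554271698 t 16.225 tilt 0.05 wf [-0.4  1.4  4.8]
```

Call:
arm_command:
  targets: [2.5,0,0,-3,0,2.5,0,0,-7,0,2.5,0,0,-12,0,2.5,0,0,-17.6,0,2.5,0,0,-17.6,0]

```text
time: 16.85
ee_pos: [0.4398, -0.314, 0.2292]
ee_rot: [0.004, 0.994, 0.105, 0.003]
wrist_force: [0.5, -0.3, -1.2]
gripper_width: 0.0301
grasp_force: 59.6
```

Call:
arm_command:
  targets: [2.5,1.2,-4,0,0,2.5,2.5,-8.5,0,0,2.5,4,-13.5,0,0,2.5,5.5,-18.5,0,0,2.5,7,-23.5,0,0]

```text
time: 17.48
ee_pos: [0.4563, -0.0658, 0.2211]
ee_rot: [-0.001, 0.995, 0.104, -0.001]
wrist_force: [0.1, 0.0, -0.7]
gripper_width: 0.0305
grasp_force: 59.7
```

```bash
python3 -c "
from h import *
go(.489,.314,.224,12)"
```

```text
pos [ 0.4563 -0.0658  0.2211] yaw 11.98 shift cm [ 11.08 -36.47  -0.26] turn -0.02 w 0.030544136608622107 gf 59.66375470161438 t 17.475 tilt 0.16 wf [ 0.1  0.  -0.7]
```

Call:
arm_command:
  targets: [2.5,1.5,-5,0,0,2.5,3,-10,0,0,2.5,4.5,-15,0,0,2.5,6,-20,0,0,2.5,7.5,-25,0,0]

```text
time: 18.1
ee_pos: [0.4776, 0.1941, 0.2211]
ee_rot: [0.0, 0.995, 0.105, -0.001]
wrist_force: [0.7, -0.6, -0.9]
gripper_width: 0.0304
grasp_force: 59.7
```

Call:
arm_command:
  targets: [2.5,1.2,-4,0,0,2.5,2.4,-8,0,0,2.5,3.3,-11,0,0,2.5,3.3,-11,0,0,2.5,3.3,-11,0,0]

```text
time: 18.73
ee_pos: [0.4874, 0.3063, 0.2216]
ee_rot: [0.001, 0.995, 0.105, -0.001]
wrist_force: [0.8, 0.0, -0.7]
gripper_width: 0.0302
grasp_force: 59.8
```

```bash
python3 -c "
from h import *
go(.489,.314,.184,12)
for n in('scene','side'):
  s=snap(n,n+'3.png')
a=cv2.imread('pics/scene3.png')[180:340,400:530];b=cv2.imread('pics/side3.png')[180:340,155:285]
cv2.imwrite('pics/c3.png',cv2.resize(np.hstack([a,b]),None,fx=3,fy=3,interpolation=cv2.INTER_CUBIC))"
```

```text
pos [0.4874 0.3063 0.2216] yaw 12.0 shift cm [ 0.33 -0.73  3.76] turn 0.0 w 0.030185873379813197 gf 59.76350694894791 t 18.725 tilt 0.16 wf [ 0.8  0.  -0.7]
```

View pics/c3.png

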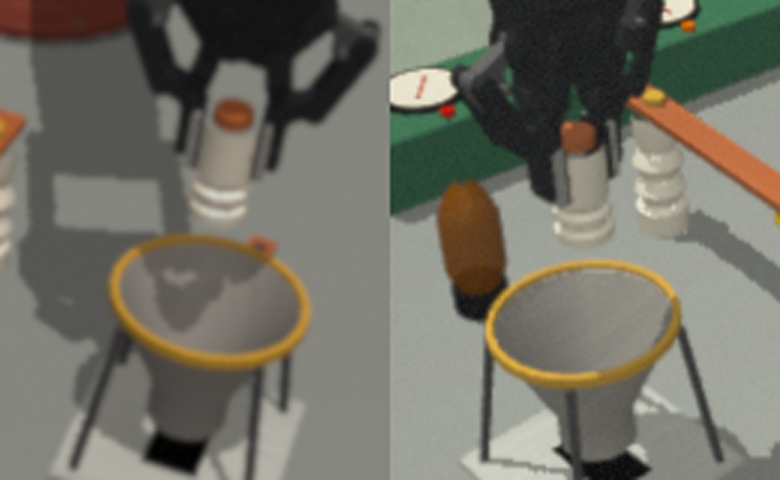

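c3 shows the standoff upright above the funnel in both views, slightly short of the axis as the numbers say. The stud is at crop (234,115) and (578,137).

Call:
arm_command:
  targets: [2.5,0.2,-0.4,0,0,2.5,0.3,-0.7,0.8,0,2.5,0.3,-0.7,1.8,0,2.5,0.3,-0.7,2.8,0,2.5,0.3,-0.7,2.8,0]

```text
time: 19.45
ee_pos: [0.4886, 0.314, 0.1934]
ee_rot: [0.001, 0.995, 0.105, -0.001]
wrist_force: [-0.6, -0.5, -0.6]
gripper_width: 0.0308
grasp_force: 59.7
```

```bash
python3 -c "
from h import *
s=ld('scene3.png');d=ld('side3.png')
print('stud',pt(s,(400+78-.33,180+38.3-.33),.2416),pt(d,(155+62.7-.33,180+45.7-.33),.2416),'should be .4874 .3063')
go(.489,.314,.184,12)"
```

```text
stud [0.486  0.307  0.2416] [0.4879 0.3019 0.2416] should be .4874 .3063
pos [0.4886 0.314  0.1934] yaw 12.0 shift cm [0.04 0.01 0.94] turn -0.0 w 0.03075777485116563 gf 59.73321229219437 t 19.45 tilt 0.18 wf [-0.6 -0.5 -0.6]
```

The stud position agrees with the TCP to within a few mm. I'm lowering the rest of the way and settling.

Call:
arm_command:
  targets: [2.5,0,0,0.4,0,2.5,0,0,0.8,0,2.5,0,0,0.8,0,2.5,0,0,0.8,0,2.5,0,0,0.8,0]

```text
time: 20.08
ee_pos: [0.4896, 0.3146, 0.1876]
ee_rot: [-0.0, 0.995, 0.105, 0.0]
wrist_force: [1.0, -0.4, -0.8]
gripper_width: 0.03
grasp_force: 59.7
```

Call:
arm_command:
  targets: [2.5,0,0,0,0,2.5,0,0,0,0,2.5,0,0,0,0,2.5,0,0,0,0,2.5,0,0,0,0]

```text
time: 20.7
ee_pos: [0.4895, 0.3145, 0.1873]
ee_rot: [-0.0, 0.995, 0.105, -0.0]
wrist_force: [-0.3, -0.3, -1.4]
gripper_width: 0.0306
grasp_force: 59.7
```

```bash
python3 -c "
from h import *
go(.489,.314,.184,12)
for n in('scene','side'): snap(n,n+'4.png')
a=cv2.imread('pics/scene4.png')[180:340,400:530];b=cv2.imread('pics/side4.png')[180:340,155:285]
cv2.imwrite('pics/c4.png',cv2.resize(np.hstack([a,b]),None,fx=3,fy=3,interpolation=cv2.INTER_CUBIC))"
```

```text
pos [0.4895 0.3145 0.1873] yaw 12.01 shift cm [-0.06  0.04  0.33] turn 0.01 w 0.030551624879019645 gf 59.74419862031937 t 20.7 tilt 0.0 wf [-0.3 -0.3 -1.4]
```

View pics/c4.png

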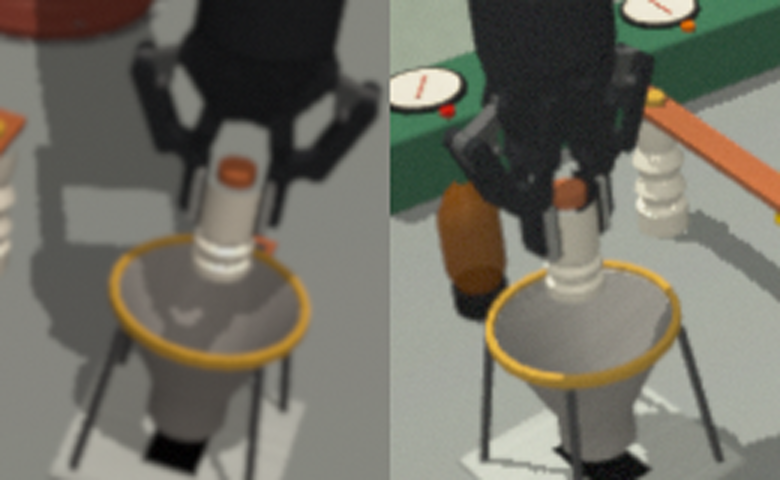

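c4 shows the foot, upright, at crop (222,268) and (575,288), clear of the rim. I'll do one numeric check on the foot position before handing in.

```bash
python3 -c "
from h import *
s=ld('scene4.png');d=ld('side4.png')
print(pt(s,(400+222/3-.33,180+266/3-.33),.1433),pt(d,(155+185/3-.33,180+287/3-.33),.1433))
t=np.linspace(0,2*np.pi,60)
for i,e in((s,(469.5,279.7)),(d,(218.7,287.))):
  P=np.c_[.489+.0555*np.cos(t),.314+.0555*np.sin(t),0*t+.118]
  print(cv2.fitEllipse(proj(i,P).astype(np.float32)),e)
"
```

```text
[0.4901 0.3177 0.1433] [0.4888 0.3146 0.1433]
((469.6615295410156, 279.45416259765625), (39.32789993286133, 64.81016540527344), 101.54544830322266) (469.5, 279.7)
((217.8248291015625, 287.4779052734375), (37.897056579589844, 63.146568298339844), 81.77467346191406) (218.7, 287.0)
```

The foot is within about 4 mm of the axis and about 2.3 cm above the rim, so I'm handing in.

```bash
python3 -c "
from rig import workorder
print(workorder.finish_job())"
```

```text
the job is handed in; nothing more can be done
None
```

I handed the job in at about 21 s: both plain standoffs stand upright in the tote, and the gripper holds the studded standoff upright about 2.3 cm above the brass rim, within about 4 mm of the funnel's axis by my measurements; the hand-in gave no verdict.

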